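# Bring the bracket up to the hidden stop and lock the rail

## Robot

A 6-joint arm with a two-finger parallel gripper is mounted at the origin on the work surface. World frame = base frame: x ahead of the robot, y to its left, z up, the work surface at z = 0. Lengths are in m, angles in rad, forces in N, time in s.
With the tool pointing down it reaches from about 0.4 to 0.825 m from the base axis. Payload 7 kg.
Tool frame: the origin (TCP) lies midway between the tips of the shut fingers; the grasp point (between the pads) lies 19 mm behind it; z points along the fingers, y is the direction in which the jaws open and shut (so a half turn about z gives the same grasp; the last joint's range is limited). The gripper opens to 88 mm and grips with 3 to 60 N. Pads are 19 mm wide; open, the fingers measure 130 mm over their backs; the gripper's body (78 mm by 193 mm) begins 47 mm behind the grasp point.
Start: joints at [-0.891, 0.359, 0.012, 0, -1.224, -0.288], TCP at [0.258, -0.624, 0.189] pointing down, gripper open.
Joint ranges: [-3.07, 3.07], [-1.43, 2.12], [-1.02, 1.25], [-3.03, 1.67], [-3.05, -0], [-3.03, 3.03]. Speed limits (rad/s): [2.39, 2.39, 3.01, 3.14, 3.14, 3.14].

## Interface

Orientations are given as a unit quaternion [w, x, y, z].
In Python, from rig import arm gives the robot as it stands. The module is installed in compiled form; this text tells all that it offers.
- The arm moves only by the shell command python3 -m inch 'ROWS' [FORCE]. ROWS is JSON, a list of rows, each a list of 3 entries, a list of its own where there are three numbers: the shift along the tool's x, y, z in m, then the turn, a rotation vector about the tool's x, y, z in degrees, then the gripper command: -1 is fully open, 1 is shut, values between are in proportion. A call has 1 to 8 rows; each row is the pose to reach, as a shift and turn from the pose commanded when the call began, along the tool's axes at that moment; what a row does not reach only later rows make up. A row lasts 1/10 s, in which the tool goes at most 50 mm and 8.59 degrees, less where a joint would pass 70% of its speed; a pose out of reach is approached as far as the arm can. A call with a gripper value outside its range is refused whole. The fingers move at their own pace and stop on an object; FORCE is the grip in N (left out, the last holds). Time passes only in rows, so rows that repeat a pose let the fingers close. It gives the time, the measured TCP pose, the force and the opening at its end, in the units of the state.
- arm.observe(): the state, without advancing time (a new reading comes with each control period).
- arm.camera(name): name is "scene" or "top"; returns (picture, depth): 384x512x3 uint8, red, green, blue; 384x512 float32, m along the optical axis (not along the pixel's ray), 0 where there is no reading.
- arm.calibration(name): a dict with "fx", "fy", "cx", "cy" (pixels), "distortion" ([k1, k2, p1, p2, k3] as OpenCV has them; the pictures are not rectified), "origin" and "orientation" of the camera in the world. Camera axes: x right, y up, looking along -z (the intrinsics and any distortion apply to the point x, -y, -z); pixel columns grow to the right and rows downward; lengths in m; the calibration is good to about 2 mm. A picture is of the moment at which its call begins. calibration takes no time and is no camera call.
- arm.sign_off(): hands the job in, once; it reports no verdict.
The state is a dict: "time_s": time; "joints": joint angles; "dq": joint speeds; "tau": joint torques, N m; "tool_pos": TCP position; "eef_rot": TCP orientation; "force": force on the tool from outside, world axes, zero at the start; "torque": the same for the moment, N m; "gripper_width": opening from 0.0 (shut) to 1.0 (fully open).
Only numpy, scipy, OpenCV 4.12 (cv2) and the standard library are available. Lean on these libraries where they do the work, as an engineer would, in place of code of your own. Each camera call takes 0.05 s, during which the arm holds its last target. There are 200 camera calls.

## Task

On the sloped focusing rail, slide the black L-bracket uphill until you feel it come up against the sprung stop hidden inside the rail, and leave it pressing lightly on that stop; push no harder, because a hard shove moves the stop out of its setting. Then turn the lock knob in front of the rail's lower end clockwise until its white pointer faces the red mark. Let go of everything and leave the other things on the desk where they stand.

Things in the scene. Friction and masses are not known exactly. Their poses are not given: they have to be found in the camera images.
- stand: Fixed stand of the focusing rail. Origin: centre of the base plate's underside, at desk level; plate x -210 to +210, y -90 to +90 mm, 15 mm thick. The rail, a closed aluminium beam 60 mm wide and 40 mm thick, rises along the stand's +x at 30 degrees. In the stand's frame uphill is (cos30, 0, sin30) and the normal of the rail's upper face is (-sin30, 0, cos30).
- rail_zero (a point): Zero point of distances along the rail: on the line of the rail's upper face, at (-110, 0, 70) mm in the stand's frame. The rail reaches from 30 to 300 mm uphill of it. Axes as the stand's.
- panel_edge (a point): Middle of the lower near edge of a fixed light panel over the rail's upper end (panel 120 x 180 x 18 mm, from here towards the stand's +x, on two posts at its far side). A vertical gripper on the bracket may strike it; one tilted 30 degrees to stand square to the rail (fingers pointing down and uphill) clears it.
- bracket: Black L-bracket on a blue saddle that slides along the rail only. Origin on the rail's upper face under the middle of the blade; x uphill, y across, z square to the face. Saddle 70 (x) x 64 (y) mm, 17 mm high; upright blade 60 (x) x 12 (y) mm, 15 to 70 mm above the face. Starts 85 to 125 mm uphill of rail_zero; meets the hidden stop at 165 to 225 mm, different every time.
- bracket_grip (a point): Middle of the blade, 45 mm above the rail's face: pinch here, fingers closing along the bracket's y. Sliding uphill takes a steady 7 to 8 N; the bracket stays where it is left. The stop's spring adds 1 N at first touch and 0.8 N for each mm pressed, up to 10.6 N at 12 mm, where it bottoms. Let go, the bracket may creep back a few mm but stays pressed on the stop.
- stop_collar (a joint): Shift (m) of the hidden stop's collar along the rail from its setting, 0 as set, + uphill. It is held by friction and slips only when pushed with more than 16 N (plunger bottomed); it does not come back by itself. It tells nothing of where the stop is.
- lock (a joint): Angle (rad) of the lock knob about its vertical axis, growing clockwise seen from above. 0: white pointer along the stand's +x, towards the rail; 0.9: white pointer at the red mark; turns freely from -0.7 to 1.5 with 0.06 N m of friction and no click; starts between -0.5 and 0.2.
- lock_grip (a point): Point on the knob's upright axis, 80 mm above the desk, at (-160, 0) mm in the stand's frame; x along the knob's bar towards its white pointer. The black bar is 64 mm long, 16 mm wide, 63 to 93 mm above the desk, on a grey round base 72 mm in diameter, 50 mm above the desk, on the stand's plate: take it from straight above.
- lock_mark (a point): The red mark on the knob's round base, 29 mm from the knob's axis, fixed to the stand.
- blower: Dark silicone blower standing nozzle up beside the rail, 62 mm in diameter, 125 mm tall, origin under its centre. Bystander.
- cap_keeper: Grey lens cap keeper with a black cap in it, a disc 84 mm in diameter, 22 mm high, origin under its centre. Bystander.
- lens: Black lens standing upright, 76 mm in diameter, 100 mm tall, origin under its centre. Bystander.
- camera: Black camera body, 50 x 130 mm, 102 mm tall, origin under its centre. Bystander.
- filter_case: Blue filter case lying flat, 90 x 90 x 22 mm, origin under its centre. Bystander.

How it is judged:
On the way, in this order (a step that is already met when the one before it is completed fails the run):
1. the bracket has been brought up against the hidden sprung stop and let go, and presses on it by itself (contact force between bracket and anything else above 0.5 N and contact force between bracket and the fingers below 0.1 N and contact force between bracket and the arm below 0.1 N), for 0.3 s.
2. the lock knob's pointer faces the red mark (value of joint lock between 0.75 and 1.05 rad), for 0.2 s.
At the end, for the whole second after the job is handed in: The bracket, let go and still, presses on the hidden stop with more than 0.5 N; the knob's pointer is within 0.15 rad of the red mark; the stop's collar is within 3 mm of its setting and the other things are where they stood (all of step 2 and contact force between bracket and anything else above 0.5 N and linear speed of bracket below 0.005 m/s); the robot touches nothing.
It fails at once if the stop was shoved out of its setting (collar moved more than 3 mm) (value of joint stop_collar above 0.003 m or value of joint stop_collar below -0.003 m).
It fails at once if a bystander was moved more than 20 mm (distance of any of blower, cap_keeper, lens, camera, filter_case from where it was at the start of the episode above 0.02 m).
It also fails if it takes over 46 s, if anything falls off the work surface, if the arm or the gripper's body presses on something with over 40 N, if the wrist force passes 120 N, or if a joint passes its speed limit or range.

## Working session

There is one attempt and no reset: what is moved stays moved. The work goes in short steps, Python scripts to look and compute and a shell command to move; the robot and the scene stay as the last step left them, time stands still between calls to the robot, and variables do not carry over. Pictures are saved under pics/ and viewed, about 8 in all and at most 12, crops included, and the job is handed in when it is done.

```bash
mkdir -p pics
cat > h.py <<'E'
import numpy as np, cv2, pickle
from scipy.spatial.transform import Rotation as R
from rig import arm
def q2R(q): return R.from_quat([q[1],q[2],q[3],q[0]])
def world(cal,d,u,v):
    u=np.atleast_1d(u).astype(float);v=np.atleast_1d(v).astype(float)
    K=np.array([[cal['fx'],0,cal['cx']],[0,cal['fy'],cal['cy']],[0,0,1]])
    p=cv2.undistortPoints(np.stack([u,v],1)[:,None],K,np.array(cal['distortion']))[:,0]
    z=d if np.ndim(d)==1 else np.array([d[int(round(b)),int(round(a))] for a,b in zip(u,v)])
    return q2R(cal['orientation']).apply(np.stack([p[:,0]*z,-p[:,1]*z,-z],1))+np.array(cal['origin'])
def project(cal,P):
    K=np.array([[cal['fx'],0,cal['cx']],[0,cal['fy'],cal['cy']],[0,0,1]])
    c=q2R(cal['orientation']).inv().apply(np.atleast_2d(P)-np.array(cal['origin']))*[1,-1,-1]
    return cv2.projectPoints(c,np.zeros(3),np.zeros(3),K,np.array(cal['distortion']))[0][:,0]
E
python3 - <<'E'
from h import *
for n in ("scene","top"):
    p,d=arm.camera(n); np.savez(f'{n}0.npz',p=p,d=d)
    cv2.imwrite(f'pics/{n}0.png',cv2.resize(p[:,:,::-1],(768,576),interpolation=cv2.INTER_CUBIC))
    print(n,arm.calibration(n))
print(arm.observe())
E
```

```text
scene {'fx': 445.2313540232471, 'fy': 445.2313540232471, 'cx': 259.43866454395436, 'cy': 190.99059031356165, 'distortion': array([-0.05674323,  0.        ,  0.        ,  0.        ,  0.        ]), 'origin': array([ 1.28808889, -0.05734023,  1.18647486]), 'orientation': array([0.69088102, 0.24116043, 0.21605927, 0.64640811])}
top {'fx': 474.3960241235618, 'fy': 474.3960241235618, 'cx': 256.23898948517984, 'cy': 190.3348695946729, 'distortion': array([-0.15157353,  0.        ,  0.        ,  0.        ,  0.        ]), 'origin': array([0.25343521, 0.02241569, 1.61743113]), 'orientation': array([-0.69565506, -0.06112038,  0.06135894,  0.71313633])}
{'time_s': 0.1, 'joints': array([-8.90903298e-01,  3.59286173e-01,  1.11648777e-02, -2.90716199e-04,
       -1.22409318e+00, -2.88112681e-01]), 'dq': array([ 0.00136735, -0.00262759,  0.00217748,  0.00125717, -0.00078525,
       -0.0014707 ]), 'tau': array([-1.53244306e-03, -5.84162021e+01,  2.93754458e+01,  7.01560602e+00,
        1.02070600e-02, -4.16444470e-05]), 'tool_pos': array([ 0.25752958, -0.62342237,  0.1886447 ]), 'eef_rot': array([-2.08975928e-04, -1.94591167e-01,  9.80884171e-01,  6.91228938e-04]), 'force': array([-0.3535817 ,  0.07778929, -0.16264199]), 'torque': array([-0.02043089,  0.02255649,  0.02593558]), 'gripper_width': 0.9994560387946069}
```

View pics/scene0.png

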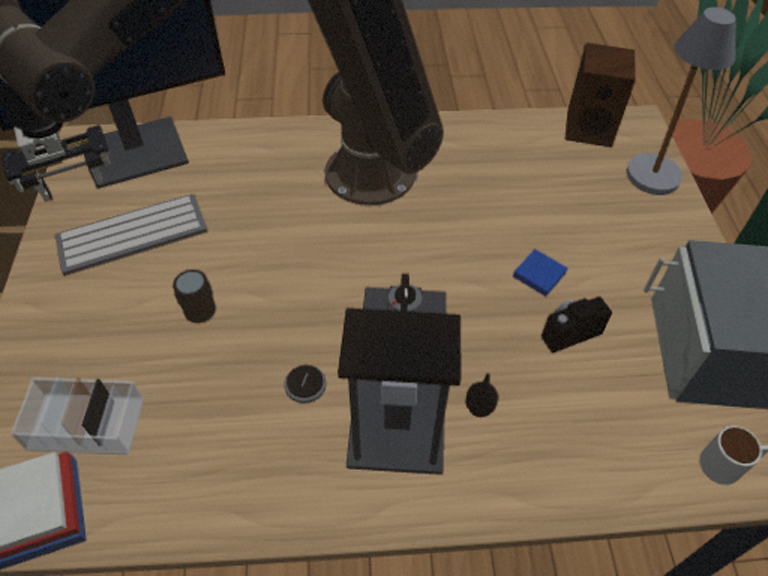

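View pics/top0.png

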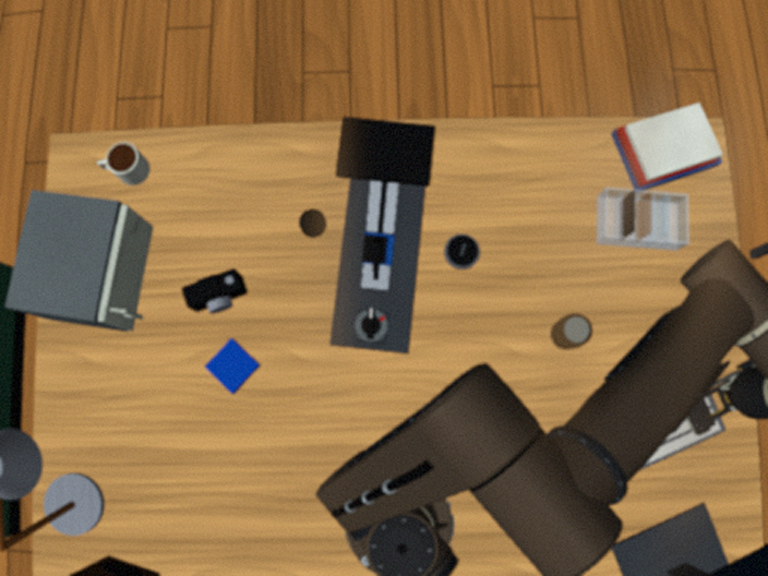

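The top view shows the stand (display px 330–435 × 115–355), with the knob at (371,325), the saddle at (378,250), the panel at the upper end, the blower at left (313,222) and the cap keeper at right (462,251). I'll enlarge it.

Run:
```python
from h import *
z=np.load('top0.npz');p=z['p']
c=p[70:245,210:300,::-1]  # native v 70..245,u 210..300
b=cv2.resize(c[45:],None,fx=4.4,fy=4.4,interpolation=cv2.INTER_CUBIC)
cv2.imwrite('pics/topc.png',cv2.convertScaleAbs(b,alpha=1.8))
cal=arm.calibration('top')
# plate points via depth: bottom part of the stand
d=z['d']
vv,uu=np.mgrid[70:245,205:300]
W=world(cal,d[70:245,205:300].ravel(),uu.ravel(),vv.ravel())
np.save('W.npy',W)
m=(abs(W[:,2]-.015)<.006)
P=W[m]; print(m.sum(),P.min(0),P.max(0))
```

```text
3624 [ 0.34813241 -0.13855645  0.0090034 ] [0.93667178 0.19409035 0.02098999]
```

View pics/topc.png

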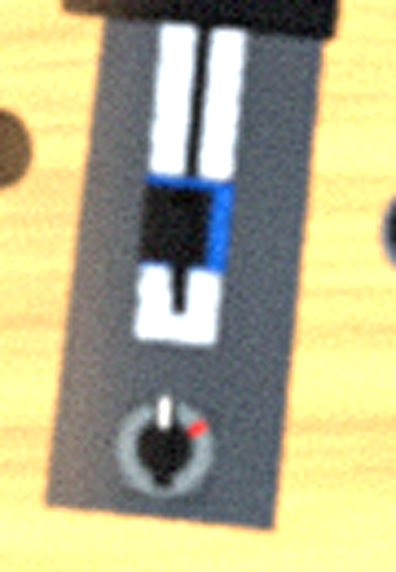

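The crop shows the plate corners at (47,505) and (273,527), the knob centre at (165,448), the pointer tip at (164,398), the red mark at (198,428), the saddle's right edge (blue) and the black blade (140–210, 187–268).

```bash
cat >> h.py <<'E'
def onz(cal,u,v,z):
    n=len(np.atleast_1d(u)); a=world(cal,np.ones(n),u,v); o=np.array(cal['origin'])
    return o+(a-o)*((z-o[2])/(a-o)[:,2])[:,None]
E
python3 - <<'E'
from h import *
cal=arm.calibration('top')
f=lambda x,y,z:onz(cal,(x+.5)/4.4+210-.5,(y+.5)/4.4+115-.5,z)[0]
A=f(47,505,.015);B=f(273,527,.015);C=f(105,20,.015);D=f(322,45,.015)
for n,a in zip('ABCD',(A,B,C,D)):print(n,a)
print('width',np.linalg.norm(A-B))
for e in (C-A,D-B): print('yaw',np.degrees(np.arctan2(e[1],e[0])))
e=A-B;print('yaw from end',np.degrees(np.arctan2(-e[0],e[1])))
k=f(165,448,.05);print('knobbase',k); r=f(198,428,.05)-k;print('mark ang',np.degrees(np.arctan2(r[1],r[0])))
t=f(164,398,.09)-f(165,450,.09);print('ptr',np.degrees(np.arctan2(t[1],t[0])),np.linalg.norm(t))
# rail plane from depth
z=np.load('top0.npz');p=z['p'].astype(int);d=z['d']
vv,uu=np.mgrid[115:200,235:272]
m=(p[115:200,235:272].min(2)>110)&(d[115:200,235:272]>0)
W=world(cal,d[115:200,235:272][m],uu[m],vv[m])
c=W.mean(0);print(m.sum(),c,W.min(0),W.max(0)); n=np.linalg.svd(W-c)[2][2];n*=np.sign(n[2]);print('n',n,np.degrees(np.arccos(n[2])),'yaw',np.degrees(np.arctan2(-n[1],-n[0])))
# dark pixels near the rail = blade top
vv,uu=np.mgrid[150:182,236:266]
W=world(cal,d[150:182,236:266].ravel(),uu.ravel(),vv.ravel())
h=(W-c)@n; s=h>.055; print('blade top',s.sum(),W[s].mean(0),W[s].min(0),W[s].max(0),h[s].mean())
E
```

```text
A [0.40292119 0.14341265 0.015     ]
B [ 0.38175974 -0.02997775  0.015     ]
C [0.79157214 0.09254454 0.015     ]
D [ 0.76618309 -0.08100793  0.015     ]
width 0.17467695311772463
yaw -7.456702153241162
yaw -7.561506046023735
yaw from end -6.958258064929512
knobbase [0.44071689 0.05097014 0.05      ]
mark ang -59.98927949932296
ptr -0.14195749428441135 0.038675392165815295
699 [0.62910239 0.02673866 0.14974759] [ 0.51557764 -0.01059708  0.01036925] [0.72623715 0.0704694  0.20778282]
n [-0.46126451  0.27677536  0.842989  ] 32.54289030516759 yaw -30.965277468085688
blade top 81 [0.54937609 0.03313133 0.26350669] [0.25343521 0.02241569 0.17509616] [0.59451108 0.04038349 1.61743113] 0.13444191722953788
```

```bash
cat >> h.py <<'E'
yaw=np.radians(-7.5); O=np.array([.600,.0298,0])
S=R.from_euler('z',yaw).as_matrix()            # columns: stand axes
RS=S@R.from_euler('y',-30,degrees=True).as_matrix()  # rail axes: x uphill, z normal
Z0=O+S@np.array([-.11,0,.07])
def rail(P): return (np.atleast_2d(P)-Z0)@RS
E
python3 - <<'E'
from h import *
for cn,(v0,v1,u0,u1) in dict(top=(115,200,225,285),scene=(180,280,225,310)).items():
    cal=arm.calibration(cn); z=np.load(cn+'0.npz');d=z['d'];p=z['p'].astype(int)
    vv,uu=np.mgrid[v0:v1,u0:u1]; m=d[v0:v1,u0:u1]>0
    r=rail(world(cal,d[v0:v1,u0:u1][m],uu[m],vv[m])); col=p[v0:v1,u0:u1][m]
    q=lambda s,n:print(cn,n,s.sum(),*(np.percentile(r[s],[2,50,98],axis=0).round(4).tolist() if s.sum() else []))
    near=(r[:,0]>.03)&(r[:,0]<.2)&(abs(r[:,1])<.06)
    q(near&(abs(r[:,2])<.006),'railface')
    q(near&(r[:,2]>.05)&(r[:,2]<.085),'blade top')
    q(near&(col[:,2]>1.7*col[:,0]+10)&(abs(r[:,2]-.017)<.015),'blue')
E
```

```text
top railface 496 [0.0326, -0.0291, -0.005] [0.0827, -0.0004, 0.0005] [0.1983, 0.0284, 0.0055]
top blade top 80 [0.0965, -0.0064, 0.0556] [0.1257, -0.0009, 0.0692] [0.1551, 0.0051, 0.0763]
top blue 177 [0.0934, -0.0319, 0.0049] [0.1359, -0.0191, 0.0129] [0.1587, 0.0271, 0.0231]
scene railface 0
scene blade top 41 [0.0988, -0.0061, 0.0704] [0.1283, -0.0004, 0.0734] [0.1529, 0.0052, 0.0751]
scene blue 0
```

```bash
cat >> h.py <<'E'
def goal(P,Rt):
    s=arm.observe(); Rc=q2R(s['eef_rot']); best=None
    for flip in (0,180):
        T=R.from_matrix(Rt)*R.from_euler('z',flip,degrees=True); w=(Rc.inv()*T).as_rotvec(degrees=True)
        print('shift',Rc.inv().apply(P-s['tool_pos']).round(4),'turn',w.round(2),'|',np.linalg.norm(w).round(1),flip)
    print('t',s['time_s'],s['tool_pos'].round(4),'F_rail',(s['force']@RS).round(2),'j',s['joints'].round(2),s['gripper_width'])
Rgrip=RS@np.diag([1,-1,-1.])   # tool x uphill, z into the rail
def rp(s,y,z): return Z0+RS@np.array([s,y,z])
E
python3 - <<'E'
from h import *
print(rp(.125,0,.026),rp(.125,0,.18),Rgrip)
goal(rp(.125,0,.18),Rgrip); goal(np.array([.258,-.623,.40]),Rgrip)
for cn,u,v,z in (('top',313/1.5,222/1.5,.125),('top',462/1.5,251/1.5,.02),('top',575/1.5,330/1.5,.1)): print(onz(arm.calibration(cn),[u],[v],z))
E
```

```text
[0.58537934 0.03172485 0.15501666] [0.50903808 0.04177536 0.28838457] [[ 0.85861644 -0.13052619  0.49572243]
 [-0.113039   -0.99144486 -0.0652631 ]
 [ 0.5         0.         -0.8660254 ]]
shift [-0.4864  0.519  -0.0991] turn [  39.06   10.54 -145.61] | 151.1 0
shift [-0.4864  0.519  -0.0991] turn [  7.91 -29.34  29.23] | 42.2 180
t 0.1 [ 0.2575 -0.6234  0.1886] F_rail [-0.39  0.03  0.04] j [-0.89  0.36  0.01 -0.   -1.22 -0.29] 0.9994560387946069
shift [-0.0006  0.0005 -0.2114] turn [  39.06   10.54 -145.61] | 151.1 0
shift [-0.0006  0.0005 -0.2114] turn [  7.91 -29.34  29.23] | 42.2 180
t 0.1 [ 0.2575 -0.6234  0.1886] F_rail [-0.39  0.03  0.04] j [-0.89  0.36  0.01 -0.   -1.22 -0.29] 0.9994560387946069
[[0.6585577  0.16997943 0.125     ]]
[[ 0.60944346 -0.16235559  0.02      ]]
[[ 0.4111354  -0.39170727  0.1       ]]
```

```bash
python3 -m inch '[[[0,0,-0.05],[0,0,0],-1],[[0,0,-0.1],[0,0,0],-1],[[0,0,-0.15],[0,0,0],-1],[[0,0,-0.2],[0,0,0],-1],[[-0.05,0.05,-0.2],[2,-7.5,7],-1],[[-0.1,0.1,-0.2],[4,-15,15],-1],[[-0.15,0.15,-0.2],[6,-22,22],-1],[[-0.2,0.2,-0.2],[7.9,-29.3,29.2],-1]]'
python3 -c "
from h import *
goal(rp(.125,0,.18),Rgrip)"
```

```text
time_s: 0.9
tool_pos: [0.3351, -0.438, 0.3894]
eef_rot: [0.215, 0.018, 0.976, -0.014]
force: [1.8, -0.3, 0.8]
gripper_width: 1.001
shift [-0.1017  0.4883  0.1475] turn [   7.84    2.08 -174.7 ] | 174.9 0
shift [-0.1017  0.4883  0.1475] turn [ 1.36 -5.13  5.11] | 7.4 180
t 0.9 [ 0.3351 -0.438   0.3894] F_rail [ 2.   -0.06 -0.29] j [-0.79 -0.09 -0.04 -0.29 -1.29 -0.78] 1.0011793594867338
```

```bash
python3 -m inch '[[[-0.1,0.48,0.14],[1.4,-5.1,5.1],-1],[[-0.1,0.48,0.14],[1.4,-5.1,5.1],-1],[[-0.1,0.48,0.14],[1.4,-5.1,5.1],-1],[[-0.1,0.48,0.14],[1.4,-5.1,5.1],-1],[[-0.1,0.48,0.14],[1.4,-5.1,5.1],-1],[[-0.1,0.48,0.14],[1.4,-5.1,5.1],-1],[[-0.1,0.48,0.14],[1.4,-5.1,5.1],-1],[[-0.1,0.48,0.14],[1.4,-5.1,5.1],-1]]'
python3 -c "
from h import *
goal(rp(.125,0,.18),Rgrip)"
```

```text
time_s: 1.7
tool_pos: [0.451, -0.1054, 0.3214]
eef_rot: [0.257, 0.061, 0.964, -0.017]
force: [2.0, -0.5, 0.6]
gripper_width: 1.002
shift [-0.0176  0.1533  0.0479] turn [ 2.000e-01  1.100e-01 -1.797e+02] | 179.7 0
shift [-0.0176  0.1533  0.0479] turn [ 0.07 -0.13  0.3 ] | 0.3 180
t 1.7 [ 0.451  -0.1054  0.3214] F_rail [ 2.04 -0.2  -0.49] j [ 0.46 -0.48 -0.73  0.36 -0.91 -2.32] 1.0018775381087408
```

```bash
python3 -m inch '[[[-0.017,0.148,0.047],[0,0,0.2],-1],[[-0.017,0.148,0.047],[0,0,0.2],-1],[[-0.017,0.148,0.047],[0,0,0.2],-1],[[-0.017,0.148,0.047],[0,0,0.2],-1],[[-0.017,0.148,0.047],[0,0,0.2],-1],[[-0.017,0.148,0.047],[0,0,0.2],-1]]'
python3 -c "
from h import *
goal(rp(.125,0,.026),Rgrip)"
```

```text
time_s: 2.3
tool_pos: [0.5072, 0.0345, 0.288]
eef_rot: [0.256, 0.062, 0.965, -0.017]
force: [-0.5, -0.1, 0.8]
gripper_width: 0.998
shift [-0.0018  0.0075  0.1541] turn [ 5.0000e-01 -5.0000e-02 -1.7986e+02] | 179.9 0
shift [-0.0018  0.0075  0.1541] turn [-0.03 -0.32  0.14] | 0.3 180
t 2.3 [0.5072 0.0345 0.288 ] F_rail [-0.07 -0.19  0.91] j [ 0.76 -0.33 -0.8   0.54 -0.84 -2.77] 0.9979832780191332
```

```bash
python3 -m inch '[[[-0.002,0.007,0.03],[0,-0.3,0.1],-1],[[-0.002,0.007,0.06],[0,-0.3,0.1],-1],[[-0.002,0.007,0.09],[0,-0.3,0.1],-1],[[-0.002,0.007,0.09],[0,-0.3,0.1],-1],[[-0.002,0.007,0.09],[0,-0.3,0.1],-1]]'
python3 - <<'E'
from h import *
goal(rp(.125,0,.026),Rgrip)
p,d=arm.camera('top')
cv2.imwrite('pics/t2.png',cv2.convertScaleAbs(cv2.resize(p[90:245,190:320,::-1],None,fx=3.8,fy=3.8,interpolation=cv2.INTER_CUBIC),alpha=1.5))
p,d=arm.camera('scene')
cv2.imwrite('pics/s2.png',cv2.convertScaleAbs(cv2.resize(p[130:330,190:350,::-1],None,fx=3,fy=3,interpolation=cv2.INTER_CUBIC),alpha=1.5))
E
```

```text
time_s: 2.8
tool_pos: [0.5542, 0.0339, 0.2115]
eef_rot: [0.258, 0.064, 0.964, -0.018]
force: [0.3, 0.0, -0.2]
gripper_width: 1.003
shift [0.0012 0.0021 0.0645] turn [2.000e-02 2.100e-01 1.799e+02] | 179.9 0
shift [0.0012 0.0021 0.0645] turn [-0.13  0.01 -0.1 ] | 0.2 180
t 2.8 [0.5542 0.0339 0.2115] F_rail [ 0.16  0.06 -0.28] j [ 0.6  -0.17 -0.91  0.71 -0.54 -2.87] 1.0028774060006953
```

View pics/s2.png

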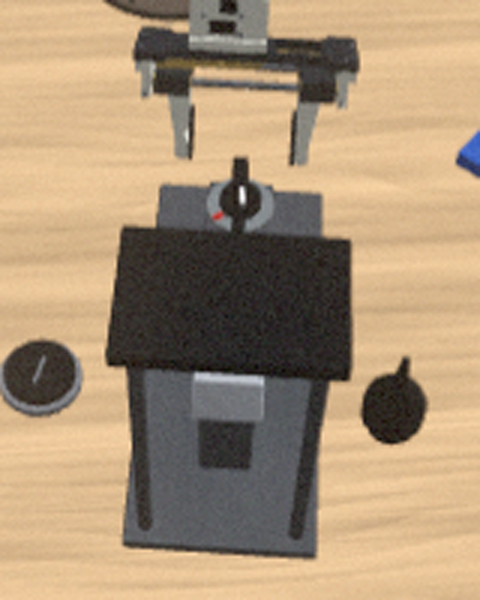

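The scene crop shows the open fingers (183 and 302, y 160) centred on the rail and blade line (240). Joint 6 is near its range end, so I back off and take the half-turned grasp instead.

```bash
python3 -m inch '[[[0,0,-0.05],[0,0,0],-1],[[0,0,-0.08],[0,0,-8],-1],[[0,0,-0.08],[0,0,-16],-1],[[0,0,-0.08],[0,0,-24],-1],[[0,0,-0.08],[0,0,-32],-1],[[0,0,-0.08],[0,0,-40],-1],[[0,0,-0.08],[0,0,-48],-1],[[0,0,-0.08],[0,0,-56],-1]]'
python3 -c "
from h import *
goal(rp(.125,0,.18),Rgrip)"
```

```text
time_s: 3.7
tool_pos: [0.5146, 0.0417, 0.2822]
eef_rot: [0.221, -0.399, 0.879, -0.136]
force: [0.2, -0.3, 0.7]
gripper_width: 1.0
shift [ 0.0014  0.001  -0.0081] turn [-2.3000e-01  1.0000e-01 -1.2367e+02] | 123.7 0
shift [ 0.0014  0.001  -0.0081] turn [ 0.08  0.19 56.33] | 56.3 180
t 3.7 [0.5146 0.0417 0.2822] F_rail [ 0.59 -0.23  0.47] j [ 0.76 -0.32 -0.81  0.57 -0.81 -1.82] 0.9998118501765948
```

```bash
python3 -m inch '[[[0,0,0],[0,0,-8],-1],[[0,0,0],[0,0,-16],-1],[[0,0,0],[0,0,-24],-1],[[0,0,0],[0,0,-32],-1],[[0,0,0],[0,0,-40],-1],[[0,0,0],[0,0,-48],-1],[[0,0,0],[0,0,-56],-1],[[0,0,0],[0,0,-64],-1]]'
python3 -m inch '[[[0,0,0],[0,0,-8],-1],[[0,0,0],[0,0,-16],-1],[[0,0,0],[0,0,-24],-1],[[0,0,0],[0,0,-32],-1],[[0,0,0],[0,0,-40],-1],[[0,0,0],[0,0,-48],-1],[[0,0,0],[0,0,-56],-1],[[0,0,0],[0,0,-59.7],-1]]'
python3 -c "
from h import *
goal(rp(.125,0,.026),Rgrip)"
```

```text
time_s: 4.5
tool_pos: [0.5146, 0.0416, 0.2822]
eef_rot: [-0.115, 0.805, -0.534, 0.233]
force: [-0.2, 0.1, -0.5]
gripper_width: 0.997
time_s: 5.3
tool_pos: [0.5146, 0.0416, 0.2821]
eef_rot: [0.016, 0.964, -0.063, 0.259]
force: [0.5, -0.1, -0.0]
gripper_width: 1.002
shift [-0.0019  0.001   0.1458] turn [-0.15 -0.12  0.  ] | 0.2 0
shift [-0.0019  0.001   0.1458] turn [   0.19   -0.24 -180.  ] | 180.0 180
t 5.3 [0.5146 0.0416 0.2821] F_rail [ 0.43 -0.03 -0.29] j [ 0.76 -0.31 -0.81  0.57 -0.81  0.34] 1.0015333313350105
```

```bash
python3 -m inch '[[[-0.002,0.001,0.03],[0,0,0],-1],[[-0.002,0.001,0.06],[0,0,0],-1],[[-0.002,0.001,0.09],[0,0,0],-1],[[-0.002,0.001,0.11],[0,0,0],-1],[[-0.002,0.001,0.12],[0,0,0],-1],[[-0.002,0.001,0.13],[0,0,0],-1],[[-0.002,0.001,0.14],[0,0,0],-1],[[-0.002,0.001,0.145],[0,0,0],-1]]'
python3 -m inch '[[[0,0,0],[0,0,0],-1],[[0,0,0],[0,0,0],-1]]'
python3 -c "
from h import *
goal(rp(.125,0,.026),Rgrip)"
```

```text
time_s: 6.1
tool_pos: [0.5857, 0.0312, 0.1555]
eef_rot: [0.016, 0.963, -0.065, 0.259]
force: [-0.1, -0.4, 0.0]
gripper_width: 1.0
time_s: 6.3
tool_pos: [0.5855, 0.031, 0.1557]
eef_rot: [0.016, 0.963, -0.066, 0.259]
force: [-0.2, -0.0, 0.4]
gripper_width: 1.001
shift [-0.0006 -0.0007  0.0005] turn [-0.02 -0.12 -0.29] | 0.3 0
shift [-0.0006 -0.0007  0.0005] turn [-1.8000e-01  3.0000e-02  1.7971e+02] | 179.7 180
t 6.3 [0.5855 0.031  0.1557] F_rail [ 0.05 -0.07  0.46] j [ 0.39 -0.05 -1.01  1.07 -0.29  0.05] 1.0013714881523696
```

```bash
python3 -m inch '[[[0,0,0],[0,0,0],1],[[0,0,0],[0,0,0],1],[[0,0,0],[0,0,0],1],[[0,0,0],[0,0,0],1],[[0,0,0],[0,0,0],1],[[0,0,0],[0,0,0],1],[[0,0,0],[0,0,0],1],[[0,0,0],[0,0,0],1]]' 30
python3 -m inch '[[[0.002,0,0],[0,0,0],1],[[0.005,0,0],[0,0,0],1],[[0.01,0,0],[0,0,0],1],[[0.015,0,0],[0,0,0],1],[[0.02,0,0],[0,0,0],1]]'
python3 -c "
from h import *
goal(rp(.145,0,.026),Rgrip)"
```

```text
time_s: 7.1
tool_pos: [0.585, 0.031, 0.154]
eef_rot: [0.016, 0.964, -0.065, 0.258]
force: [0.5, -0.6, 0.1]
gripper_width: 0.331
time_s: 7.6
tool_pos: [0.6017, 0.0293, 0.1636]
eef_rot: [0.016, 0.964, -0.065, 0.258]
force: [-10.3, 3.9, 2.8]
gripper_width: 0.135
shift [ 0.0014 -0.0003 -0.0008] turn [-0.06  0.06 -0.19] | 0.2 0
shift [ 0.0014 -0.0003 -0.0008] turn [1.0000e-01 9.0000e-02 1.7981e+02] | 179.8 180
t 7.6 [0.6017 0.0293 0.1636] F_rail [-7.91  2.54  7.8 ] j [ 0.41 -0.03 -0.96  0.97 -0.32  0.14] 0.13473848982882458
```

```bash
cat > f.py <<'E'
from h import *
s=arm.observe();print('s,y,z mm',(rail(s['tool_pos'])*1000).round(2),'F',(s['force']@RS).round(2),'j',s['joints'].round(2))
E
python3 -m inch '[[[0.003,0,-0.001],[0,0,0],1],[[0.006,0,-0.001],[0,0,0],1],[[0.009,0,-0.001],[0,0,0],1],[[0.012,0,-0.001],[0,0,0],1]]';python3 f.py
python3 -m inch '[[[0.001,0,0],[0,0,0],1],[[0.002,0,0],[0,0,0],1],[[0.003,0,0],[0,0,0],1],[[0.004,0,0],[0,0,0],1]]';python3 f.py
```

```text
time_s: 8.0
tool_pos: [0.6108, 0.028, 0.169]
eef_rot: [0.016, 0.964, -0.065, 0.257]
force: [-5.6, 6.0, -4.7]
gripper_width: 0.134
s,y,z mm [[154.29  -0.36  25.29]] F [-7.78  5.18 -0.89] j [ 0.43 -0.02 -0.93  0.91 -0.34  0.19]
time_s: 8.4
tool_pos: [0.6142, 0.0275, 0.171]
eef_rot: [0.016, 0.964, -0.065, 0.257]
force: [-4.5, 5.9, -3.7]
gripper_width: 0.129
s,y,z mm [[158.26  -0.4   25.3 ]] F [-6.4   5.25 -0.54] j [ 0.43 -0.02 -0.92  0.89 -0.34  0.21]
```

```bash
python3 -m inch '[[[0.001,-0.0004,0],[0,0,0],1],[[0.002,-0.0004,0],[0,0,0],1],[[0.003,-0.0004,0],[0,0,0],1],[[0.004,-0.0004,0],[0,0,0],1]]';python3 f.py
python3 -m inch '[[[0.001,0,0],[0,0,0],1],[[0.002,0,0],[0,0,0],1],[[0.003,0,0],[0,0,0],1],[[0.004,0,0],[0,0,0],1]]';python3 f.py
```

```text
time_s: 8.8
tool_pos: [0.6176, 0.0271, 0.173]
eef_rot: [0.016, 0.964, -0.065, 0.257]
force: [-6.3, 4.7, -4.1]
gripper_width: 0.131
s,y,z mm [[162.16  -0.41  25.3 ]] F [-7.94  3.89 -0.09] j [ 0.43 -0.01 -0.9   0.88 -0.35  0.22]
time_s: 9.2
tool_pos: [0.621, 0.0266, 0.175]
eef_rot: [0.016, 0.964, -0.065, 0.257]
force: [-6.1, 5.9, -3.9]
gripper_width: 0.132
s,y,z mm [[166.19  -0.42  25.3 ]] F [-7.87  5.08  0.04] j [ 0.43 -0.01 -0.89  0.86 -0.36  0.24]
```

```bash
python3 -m inch '[[[0.001,0,0],[0,0,0],1],[[0.002,0,0],[0,0,0],1],[[0.003,0,0],[0,0,0],1],[[0.004,0,0],[0,0,0],1]]';python3 f.py
```

```text
time_s: 9.6
tool_pos: [0.6244, 0.0261, 0.177]
eef_rot: [0.016, 0.964, -0.065, 0.257]
force: [-7.0, 5.4, -3.1]
gripper_width: 0.131
s,y,z mm [[170.16  -0.43  25.29]] F [-8.2   4.48  1.15] j [ 0.43 -0.01 -0.88  0.85 -0.36  0.25]
```

Baseline is about 7–8 N. I continue in 4 mm steps, one at a time.

```bash
python3 -m inch '[[[0.001,-0.0004,0],[0,0,0],1],[[0.002,-0.0004,0],[0,0,0],1],[[0.003,-0.0004,0],[0,0,0],1],[[0.004,-0.0004,0],[0,0,0],1]]';python3 f.py
```

```text
time_s: 10.0
tool_pos: [0.6278, 0.0257, 0.1789]
eef_rot: [0.017, 0.964, -0.065, 0.257]
force: [-6.5, 4.1, -3.0]
gripper_width: 0.131
s,y,z mm [[174.06  -0.45  25.29]] F [-7.54  3.21  0.94] j [ 0.43 -0.   -0.87  0.83 -0.37  0.27]
```

```bash
python3 -m inch '[[[0.001,0,0],[0,0,0],1],[[0.002,0,0],[0,0,0],1],[[0.003,0,0],[0,0,0],1],[[0.004,0,0],[0,0,0],1]]';python3 f.py
```

```text
time_s: 10.4
tool_pos: [0.6312, 0.0252, 0.1809]
eef_rot: [0.017, 0.964, -0.065, 0.257]
force: [-5.6, 3.3, -2.6]
gripper_width: 0.133
s,y,z mm [[178.07  -0.44  25.28]] F [-6.49  2.58  0.69] j [ 0.43  0.   -0.86  0.82 -0.37  0.28]
```

```bash
python3 -m inch '[[[0.001,0,0],[0,0,0],1],[[0.002,0,0],[0,0,0],1],[[0.003,0,0],[0,0,0],1],[[0.004,0,0],[0,0,0],1]]';python3 f.py
```

```text
time_s: 10.8
tool_pos: [0.6347, 0.0248, 0.1829]
eef_rot: [0.017, 0.964, -0.065, 0.257]
force: [-6.4, 3.8, -3.0]
gripper_width: 0.132
s,y,z mm [[182.06  -0.45  25.28]] F [-7.42  2.96  0.79] j [ 0.43  0.   -0.85  0.8  -0.38  0.3 ]
```

```bash
python3 -m inch '[[[0.001,0,0],[0,0,0],1],[[0.002,0,0],[0,0,0],1],[[0.003,0,0],[0,0,0],1],[[0.004,0,0],[0,0,0],1]]';python3 f.py
```

```text
time_s: 11.2
tool_pos: [0.6381, 0.0243, 0.1849]
eef_rot: [0.017, 0.964, -0.065, 0.257]
force: [-6.9, 3.4, -1.8]
gripper_width: 0.131
s,y,z mm [[186.06  -0.44  25.29]] F [-7.21  2.5   2.07] j [ 0.43  0.01 -0.83  0.79 -0.39  0.31]
```

```bash
python3 -m inch '[[[0.001,0,0],[0,0,0],1],[[0.002,0,0],[0,0,0],1],[[0.003,0,0],[0,0,0],1],[[0.004,0,0],[0,0,0],1]]';python3 f.py
```

```text
time_s: 11.6
tool_pos: [0.6415, 0.0238, 0.1869]
eef_rot: [0.017, 0.964, -0.065, 0.257]
force: [-6.4, 4.6, -2.8]
gripper_width: 0.132
s,y,z mm [[190.06  -0.5   25.28]] F [-7.41  3.75  1.01] j [ 0.43  0.01 -0.82  0.77 -0.39  0.33]
```

```bash
python3 -m inch '[[[0.001,0,0],[0,0,0],1],[[0.002,0,0],[0,0,0],1],[[0.003,0,0],[0,0,0],1],[[0.004,0,0],[0,0,0],1]]';python3 f.py
```

```text
time_s: 12.0
tool_pos: [0.645, 0.0234, 0.1889]
eef_rot: [0.017, 0.964, -0.065, 0.257]
force: [-7.6, 4.8, -2.4]
gripper_width: 0.133
s,y,z mm [[194.09  -0.5   25.29]] F [-8.29  3.72  2.  ] j [ 0.43  0.02 -0.81  0.76 -0.4   0.34]
```

```bash
python3 -m inch '[[[0.001,0,0],[0,0,0],1],[[0.002,0,0],[0,0,0],1],[[0.003,0,0],[0,0,0],1],[[0.004,0,0],[0,0,0],1]]';python3 f.py
```

```text
time_s: 12.4
tool_pos: [0.6484, 0.0229, 0.191]
eef_rot: [0.017, 0.964, -0.065, 0.257]
force: [-7.4, 4.5, -3.4]
gripper_width: 0.132
s,y,z mm [[198.08  -0.5   25.31]] F [-8.58  3.48  1.03] j [ 0.43  0.02 -0.8   0.75 -0.4   0.36]
```

```bash
python3 -m inch '[[[0.001,0,0],[0,0,0],1],[[0.002,0,0],[0,0,0],1],[[0.003,0,0],[0,0,0],1]]';python3 f.py
```

```text
time_s: 12.7
tool_pos: [0.651, 0.0226, 0.1925]
eef_rot: [0.017, 0.964, -0.065, 0.257]
force: [-6.7, 5.1, -2.5]
gripper_width: 0.131
s,y,z mm [[201.08  -0.51  25.3 ]] F [-7.59  4.14  1.48] j [ 0.43  0.02 -0.79  0.74 -0.41  0.37]
```

```bash
python3 -m inch '[[[0.001,0,0],[0,0,0],1],[[0.002,0,0],[0,0,0],1],[[0.003,0,0],[0,0,0],1],[[0.004,0,0],[0,0,0],1]]';python3 f.py
```

```text
time_s: 13.1
tool_pos: [0.6544, 0.0221, 0.1945]
eef_rot: [0.017, 0.964, -0.065, 0.257]
force: [-7.0, 4.3, -2.1]
gripper_width: 0.133
s,y,z mm [[205.1   -0.51  25.32]] F [-7.56  3.35  1.97] j [ 0.43  0.03 -0.78  0.73 -0.41  0.38]
```

```bash
python3 -m inch '[[[0.001,0,0],[0,0,0],1],[[0.002,0,0],[0,0,0],1],[[0.003,0,0],[0,0,0],1],[[0.004,0,0],[0,0,0],1]]';python3 f.py
```

```text
time_s: 13.5
tool_pos: [0.6579, 0.0216, 0.1965]
eef_rot: [0.017, 0.964, -0.065, 0.257]
force: [-7.2, 3.7, -2.4]
gripper_width: 0.129
s,y,z mm [[209.09  -0.55  25.3 ]] F [-7.84  2.76  1.72] j [ 0.43  0.03 -0.77  0.71 -0.42  0.4 ]
```

```bash
python3 -m inch '[[[0.001,0,0],[0,0,0],1],[[0.002,0,0],[0,0,0],1],[[0.003,0,0],[0,0,0],1],[[0.004,0,0],[0,0,0],1]]';python3 f.py
```

```text
time_s: 13.9
tool_pos: [0.6613, 0.0212, 0.1985]
eef_rot: [0.017, 0.964, -0.065, 0.257]
force: [-7.2, 4.4, -1.6]
gripper_width: 0.133
s,y,z mm [[213.07  -0.56  25.32]] F [-7.45  3.4   2.49] j [ 0.43  0.03 -0.75  0.7  -0.42  0.41]
```

```bash
python3 -m inch '[[[0.001,0,0],[0,0,0],1],[[0.002,0,0],[0,0,0],1],[[0.003,0,0],[0,0,0],1],[[0.004,0,0],[0,0,0],1]]';python3 f.py
```

```text
time_s: 14.3
tool_pos: [0.6647, 0.0207, 0.2004]
eef_rot: [0.017, 0.964, -0.065, 0.257]
force: [-6.8, 4.0, -2.1]
gripper_width: 0.127
s,y,z mm [[217.04  -0.58  25.28]] F [-7.36  3.11  1.79] j [ 0.43  0.04 -0.74  0.69 -0.43  0.43]
```

```bash
python3 -m inch '[[[0.001,0,0],[0,0,0],1],[[0.002,0,0],[0,0,0],1],[[0.003,0,0],[0,0,0],1]]';python3 f.py
python3 - <<'E'
from h import *
p,d=arm.camera('top')
cv2.imwrite('pics/t3.png',cv2.convertScaleAbs(cv2.resize(p[80:235,190:320,::-1],None,fx=3.8,fy=3.8,interpolation=cv2.INTER_CUBIC),alpha=1.6))
cal=arm.calibration('top')
vv,uu=np.mgrid[80:235,190:320];D=d[80:235,190:320];C=p[80:235,190:320].astype(int)
r=rail(world(cal,D.ravel(),uu.ravel(),vv.ravel()));C=C.reshape(-1,3)
s=(C[:,2]>1.7*C[:,0]+10)&(abs(r[:,2]-.015)<.015)&(abs(r[:,1])<.05);print(s.sum(),np.percentile(r[s],[2,50,98],axis=0) if s.any() else '')
E
```

```text
time_s: 14.6
tool_pos: [0.6672, 0.0203, 0.2019]
eef_rot: [0.017, 0.964, -0.065, 0.257]
force: [-7.3, 4.1, -1.2]
gripper_width: 0.13
s,y,z mm [[220.03  -0.6   25.29]] F [-7.39  3.14  2.85] j [ 0.43  0.04 -0.73  0.68 -0.43  0.44]
82 [[ 0.23074352 -0.0313042   0.00582924]
 [ 0.24429391 -0.01154598  0.01276404]
 [ 0.25003046  0.027125    0.02325447]]
```

View pics/t3.png

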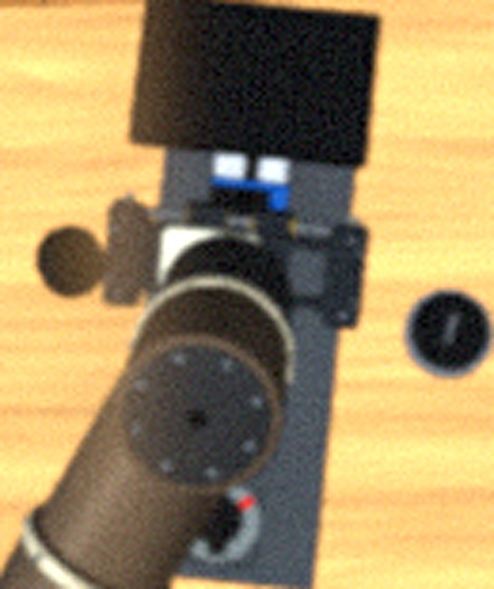

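The picture shows the blue saddle (212–290, 180–210) under the gripper. The bracket has travelled with it to about 217–220 mm, so the stop must lie within the next few mm.

```bash
python3 -m inch '[[[0.001,0,0],[0,0,0],1],[[0.002,0,0],[0,0,0],1],[[0.003,0,0],[0,0,0],1]]';python3 f.py
```

```text
time_s: 14.95
tool_pos: [0.6698, 0.02, 0.2034]
eef_rot: [0.017, 0.964, -0.065, 0.257]
force: [-6.9, 4.3, -2.2]
gripper_width: 0.135
s,y,z mm [[223.05  -0.59  25.3 ]] F [-7.55  3.33  1.79] j [ 0.43  0.04 -0.72  0.67 -0.44  0.45]
```

```bash
python3 -m inch '[[[0.001,0,0],[0,0,0],1],[[0.002,0,0],[0,0,0],1],[[0.003,0,0],[0,0,0],1]]';python3 f.py
```

```text
time_s: 15.25
tool_pos: [0.6724, 0.0197, 0.2049]
eef_rot: [0.017, 0.964, -0.065, 0.257]
force: [-7.0, 4.4, -1.8]
gripper_width: 0.134
s,y,z mm [[226.04  -0.6   25.29]] F [-7.46  3.47  2.22] j [ 0.43  0.05 -0.71  0.66 -0.44  0.45]
```

```bash
cat > b.py <<'E'
from h import *
cal=arm.calibration('top');A=[]
for k in range(3):
    p,d=arm.camera('top')
    vv,uu=np.mgrid[80:200,220:290];C=p[80:200,220:290].astype(int).reshape(-1,3)
    r=rail(world(cal,d[80:200,220:290].ravel(),uu.ravel(),vv.ravel()))
    # saddle top plane: intersect the pixel rays with z=17 mm rather than trust depth
    w=world(cal,np.ones(r.shape[0]),uu.ravel(),vv.ravel());o=rail(cal['origin'])[0];dr=rail(w)-o
    P=o+dr*((.017-o[2])/dr[:,2])[:,None]
    s=(C[:,2]>1.7*C[:,0]+10)&(abs(r[:,2]-.015)<.02)&(abs(P[:,1])<.04)
    A.append(np.r_[s.sum(),np.percentile(P[s,0],[2,50,95,99])*1000])
print(np.round(A,1))
E
python3 b.py; python3 f.py
python3 - <<'E'
from h import *
z=np.load('top0.npz');cal=arm.calibration('top');p,d=z['p'],z['d']
vv,uu=np.mgrid[80:200,220:290];C=p[80:200,220:290].astype(int).reshape(-1,3)
r=rail(world(cal,d[80:200,220:290].ravel(),uu.ravel(),vv.ravel()))
w=world(cal,np.ones(r.shape[0]),uu.ravel(),vv.ravel());o=rail(cal['origin'])[0];dr=rail(w)-o
P=o+dr*((.017-o[2])/dr[:,2])[:,None]
s=(C[:,2]>1.7*C[:,0]+10)&(abs(r[:,2]-.015)<.02)&(abs(P[:,1])<.04)
print(s.sum(),np.percentile(P[s,0],[2,50,95,99])*1000)
E
```

```text
[[ 81.  238.3 251.3 256.7 258.3]
 [ 84.  238.4 251.2 256.9 258.3]
 [ 81.  238.  251.3 257.  258.3]]
s,y,z mm [[226.17  -0.61  25.33]] F [-6.85  2.77  0.89] j [ 0.43  0.05 -0.71  0.66 -0.44  0.45]
177 [ 94.70294533 137.31502384 159.93441823 161.28778624]
```

The bracket is moving with the gripper, about 3 mm behind because of the slip while closing. It is at about 222–223 mm, so I continue.

```bash
python3 -m inch '[[[0.001,0,0],[0,0,0],1],[[0.002,0,0],[0,0,0],1],[[0.003,0,0],[0,0,0],1]]';python3 f.py
```

```text
time_s: 15.7
tool_pos: [0.6748, 0.0193, 0.2063]
eef_rot: [0.017, 0.964, -0.065, 0.256]
force: [-8.9, 6.1, -1.7]
gripper_width: 0.136
s,y,z mm [[228.84  -0.64  25.3 ]] F [-9.18  4.88  3.37] j [ 0.43  0.05 -0.71  0.66 -0.45  0.46]
```

```bash
python3 -m inch '[[[0.0007,0,0],[0,0,0],1],[[0.0014,0,0],[0,0,0],1],[[0.002,0,0],[0,0,0],1]]';python3 f.py
```

```text
time_s: 16.0
tool_pos: [0.6763, 0.0191, 0.2072]
eef_rot: [0.017, 0.964, -0.065, 0.256]
force: [-10.9, 5.7, -0.8]
gripper_width: 0.133
s,y,z mm [[230.52  -0.66  25.28]] F [-10.45   4.27   5.1 ] j [ 0.43  0.05 -0.7   0.65 -0.45  0.47]
```

```bash
python3 -m inch '[[[0.0007,0,0],[0,0,0],1],[[0.0014,0,0],[0,0,0],1],[[0.002,0,0],[0,0,0],1]]';python3 f.py; python3 b.py; python3 f.py
```

```text
time_s: 16.3
tool_pos: [0.6777, 0.0188, 0.208]
eef_rot: [0.017, 0.964, -0.065, 0.256]
force: [-13.2, 7.1, -0.7]
gripper_width: 0.133
s,y,z mm [[232.21  -0.71  25.24]] F [-12.47   5.3    6.36] j [ 0.43  0.05 -0.69  0.64 -0.45  0.48]
[[ 82.  244.6 257.1 262.6 264.5]
 [ 85.  244.7 257.3 262.8 264.5]
 [ 81.  244.6 257.6 262.9 264.5]]
s,y,z mm [[232.32  -0.65  25.28]] F [-10.89   4.74   6.51] j [ 0.43  0.05 -0.69  0.64 -0.45  0.48]
```

Contact is clear: the force went 7.5 → 9.2 → 10.5 → 12.5 N over about 6 mm, so the spring is at about 5 N. I release and retract square to the rail.

```bash
python3 -m inch '[[[0,0,0],[0,0,0],-1],[[0,0,0],[0,0,0],-1],[[0,0,0],[0,0,0],-1],[[0,0,0],[0,0,0],-1],[[0,0,0],[0,0,0],-1]]'; python3 f.py; python3 b.py
python3 -m inch '[[[0,0,-0.02],[0,0,0],-1],[[0,0,-0.06],[0,0,0],-1],[[0,0,-0.1],[0,0,0],-1],[[0,0,-0.15],[0,0,0],-1],[[0,0,-0.2],[0,0,0],-1],[[0,0,-0.2],[0,0,0],-1]]'
python3 - <<'E'
from h import *
Rd=S@np.diag([1,-1,-1.])@np.eye(3)
# knob grasp: tool down; bar along tool x; bar world angle ~0 deg
K=np.array([.4412,.0508,.25])
goal(K,R.from_euler('x',180,degrees=True).as_matrix())
E
python3 b.py
```

```text
time_s: 16.95
tool_pos: [0.68, 0.0187, 0.2105]
eef_rot: [0.016, 0.964, -0.066, 0.258]
force: [-0.3, 0.6, 0.1]
gripper_width: 0.524
s,y,z mm [[235.49  -0.54  26.32]] F [-0.33  0.58  0.26] j [ 0.42  0.05 -0.69  0.65 -0.45  0.48]
[[ 86.  239.8 256.2 261.9 264.2]
 [ 87.  238.  256.  261.9 264.2]
 [ 92.  225.4 255.7 261.8 264.2]]
time_s: 17.7
tool_pos: [0.5811, 0.0329, 0.3924]
eef_rot: [0.013, 0.962, -0.065, 0.263]
force: [1.5, 0.5, 0.0]
gripper_width: 1.001
shift [-0.1938  0.0022  0.0509] turn [  1.53 -30.54  -7.58] | 31.5 0
shift [-0.1938  0.0022  0.0509] turn [-45.5   -2.27 166.38] | 172.5 180
t 17.7 [0.5811 0.0329 0.3924] F_rail [ 1.25  0.72 -0.68] j [ 0.63 -0.23 -0.48  0.44 -0.96  0.61] 1.000836175913924
[[183.  196.7 236.5 261.3 262.6]
 [184.  197.  238.  261.4 262.6]
 [176.  197.3 237.7 261.2 262.1]]
```

```bash
python3 -m inch '[[[-0.05,0,0],[0.4,-7.6,-1.9],-1],[[-0.1,0,0.0],[0.8,-15.2,-3.8],-1],[[-0.15,0.002,0.02],[1.2,-23,-5.7],-1],[[-0.194,0.002,0.05],[1.5,-30.5,-7.6],-1],[[-0.194,0.002,0.05],[1.5,-30.5,-7.6],-1],[[-0.194,0.002,0.05],[1.5,-30.5,-7.6],-1],[[-0.194,0.002,0.05],[1.5,-30.5,-7.6],-1],[[-0.194,0.002,0.05],[1.5,-30.5,-7.6],-1]]'
python3 - <<'E'
from h import *
goal(np.array([.4412,.0508,.064]),R.from_euler('x',180,degrees=True).as_matrix())
p,d=arm.camera('scene')
cv2.imwrite('pics/s4.png',cv2.convertScaleAbs(cv2.resize(p[140:260,210:330,::-1],None,fx=5,fy=5,interpolation=cv2.INTER_CUBIC),alpha=1.5))
E
```

```text
time_s: 18.65
tool_pos: [0.4395, 0.0494, 0.245]
eef_rot: [0.003, 1.0, -0.001, -0.003]
force: [-0.4, -0.8, 1.5]
gripper_width: 1.0
shift [ 0.0028 -0.0024  0.181 ] turn [ 0.31  0.35 -0.09] | 0.5 0
shift [ 0.0028 -0.0024  0.181 ] turn [  0.55  -0.48 179.91] | 179.9 180
t 18.65 [0.4395 0.0494 0.245 ] F_rail [ 0.44 -0.89  1.43] j [ 0.56 -0.07 -0.37  0.   -1.27  1.01] 1.0001723660320556
```

View pics/s4.png

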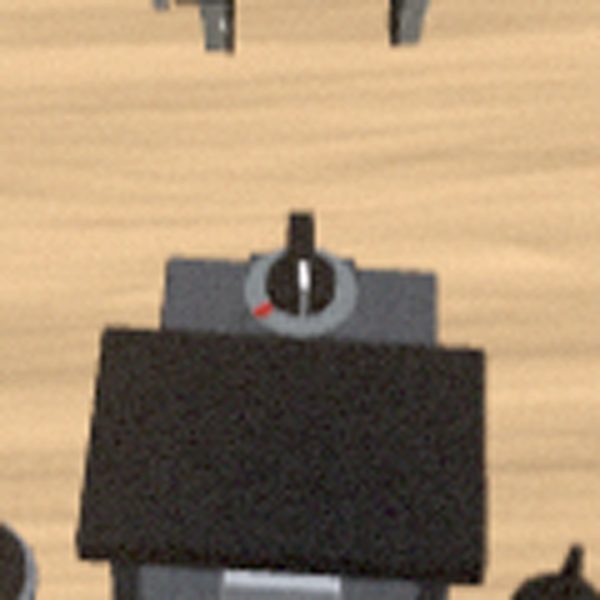

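The scene crop shows the knob at (302,285), its bar pointing along the viewing line, the pointer unchanged, and the open fingers straddling it. I descend.

```bash
python3 -m inch '[[[0.003,-0.002,0.05],[0,0,0],-1],[[0.003,-0.002,0.1],[0,0,0],-1],[[0.003,-0.002,0.13],[0,0,0],-1],[[0.003,-0.002,0.15],[0,0,0],-1],[[0.003,-0.002,0.165],[0,0,0],-1],[[0.003,-0.002,0.178],[0,0,0],-1],[[0.003,-0.002,0.18],[0,0,0],-1],[[0.003,-0.002,0.18],[0,0,0],-1]]'
python3 -c "
from h import *
goal(np.array([.4412,.0508,.064]),R.from_euler('x',180,degrees=True).as_matrix())"
python3 -m inch '[[[0,0,0],[0,0,0],1],[[0,0,0],[0,0,0],1],[[0,0,0],[0,0,0],1],[[0,0,0],[0,0,0],1],[[0,0,0],[0,0,0],1],[[0,0,0],[0,0,0],1],[[0,0,0],[0,0,0],1],[[0,0,0],[0,0,0],1]]' 20
python3 -m inch '[[[0,0,0],[0,0,0],1],[[0,0,0],[0,0,0],1],[[0,0,0],[0,0,0],1],[[0,0,0],[0,0,0],1]]'; python3 -c "
from h import *
s=arm.observe();print(s['force'],s['torque'],s['joints'])"
```

```text
time_s: 19.5
tool_pos: [0.4404, 0.0506, 0.0641]
eef_rot: [0.003, 1.0, -0.001, -0.004]
force: [0.5, -0.4, 0.2]
gripper_width: 1.0
shift [ 0.0008 -0.0002  0.0001] turn [ 0.33  0.5  -0.06] | 0.6 0
shift [ 0.0008 -0.0002  0.0001] turn [  0.79  -0.52 179.94] | 179.9 180
t 19.5 [0.4404 0.0506 0.0641] F_rail [ 0.59 -0.37 -0.15] j [ 0.56  0.11 -0.64  0.   -0.83  1.01] 1.0002434234494757
time_s: 20.3
tool_pos: [0.4399, 0.0503, 0.0633]
eef_rot: [0.003, 1.0, -0.001, -0.005]
force: [-0.7, -0.4, -0.2]
gripper_width: 0.335
time_s: 20.7
tool_pos: [0.44, 0.0503, 0.0634]
eef_rot: [0.003, 1.0, -0.001, -0.005]
force: [-0.3, -0.2, -0.6]
gripper_width: 0.014
[-0.34412943 -0.22592957 -0.63198602] [-0.05114797  0.08207052  0.00852295] [ 5.61616152e-01  1.11513638e-01 -6.44824001e-01 -3.17216291e-04
 -8.26231335e-01  1.00782738e+00]
```

The fingers shut on nothing (opening 0.014), so I look.

Run:
```python
from h import *
p,d=arm.camera('scene');np.savez('s5.npz',p=p,d=d)
a=cv2.resize(p[130:260,200:330,::-1],None,fx=4.5,fy=4.5,interpolation=cv2.INTER_CUBIC)
cv2.imwrite('pics/s5.png',cv2.convertScaleAbs(a,alpha=1.8))
z=np.load('scene0.npz')
for cn in('scene','top'):
    cal=arm.calibration(cn); print(cn,project(cal,[[.4407,.051,.093],[.44,.0503,.063],[.4407,.051,.05]]))
    zz=np.load(cn+'0.npz')['d'];h,w=zz.shape;vv,uu=np.mgrid[0:h,0:w];W=world(cal,zz.ravel(),uu.ravel(),vv.ravel())
    L=(W-O)@S; m=(abs(L[:,0]+.16)<.06)&(abs(L[:,1])<.06)&(L[:,2]>.057)&(L[:,2]<.11)
    if m.any(): print(m.sum(),np.percentile(L[m],[2,50,98],axis=0).round(4))
    m=m&(L[:,2]>.08);print(m.sum(),np.percentile(L[m],[2,50,98],axis=0).round(4))
```

```text
scene [[270.17900995 189.72064729]
 [269.634436   195.37581705]
 [269.74380833 198.00234737]]
183 [[-0.1885 -0.0214  0.0572]
 [-0.1584 -0.0003  0.0683]
 [-0.1289  0.0224  0.1002]]
82 [[-0.1894 -0.0077  0.0915]
 [-0.1589 -0.0002  0.0958]
 [-0.1289  0.0072  0.101 ]]
top [[246.82806638 214.86541622]
 [247.23952718 216.17662247]
 [247.10476841 216.43708389]]
177 [[-0.1923 -0.0203  0.0578]
 [-0.1617 -0.0008  0.0881]
 [-0.1324  0.0202  0.0983]]
99 [[-0.1935 -0.0093  0.0869]
 [-0.1621 -0.0005  0.0923]
 [-0.1321  0.0085  0.0983]]
```

View pics/s5.png

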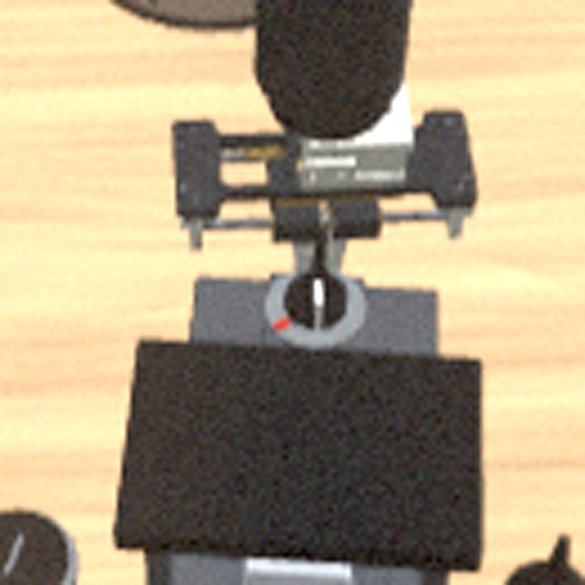

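```bash
python3 -m inch '[[[0,0,0],[0,0,0],1],[[0,0,0],[0,0,0],1]]'
python3 - <<'E'
from h import *
p,d=arm.camera('scene')
a=cv2.resize(p[170:215,245:295,::-1],None,fx=12,fy=12,interpolation=cv2.INTER_CUBIC)
cv2.imwrite('pics/s6.png',cv2.convertScaleAbs(a,alpha=2.2))
cal=arm.calibration('scene')
vv,uu=np.mgrid[170:215,245:295];D=d[170:215,245:295]
L=(world(cal,D.ravel(),uu.ravel(),vv.ravel())-O)@S
m=(abs(L[:,0]+.16)<.05)&(L[:,2]>.057)&(abs(L[:,1])<.1)
for a,b in((.057,.075),(.075,.09),(.09,.105),(.105,.13),(.13,.16)):
    k=m&(L[:,2]>=a)&(L[:,2]<b)
    if k.any():print(a,k.sum(),np.percentile(L[k],[2,50,98],axis=0).round(3).tolist())
E
```

```text
time_s: 20.95
tool_pos: [0.44, 0.0503, 0.0633]
eef_rot: [0.003, 1.0, -0.001, -0.005]
force: [-0.1, 0.1, 0.6]
gripper_width: 0.006
0.057 97 [[-0.18, -0.023, 0.057], [-0.157, -0.005, 0.065], [-0.129, 0.021, 0.073]]
0.075 15 [[-0.14, -0.005, 0.075], [-0.131, 0.002, 0.082], [-0.126, 0.008, 0.089]]
0.09 43 [[-0.159, -0.006, 0.09], [-0.142, 0.0, 0.095], [-0.128, 0.007, 0.1]]
0.105 53 [[-0.158, -0.016, 0.106], [-0.153, 0.002, 0.118], [-0.148, 0.017, 0.129]]
0.13 32 [[-0.169, -0.015, 0.131], [-0.152, 0.002, 0.139], [-0.146, 0.015, 0.156]]
```

View pics/s6.png

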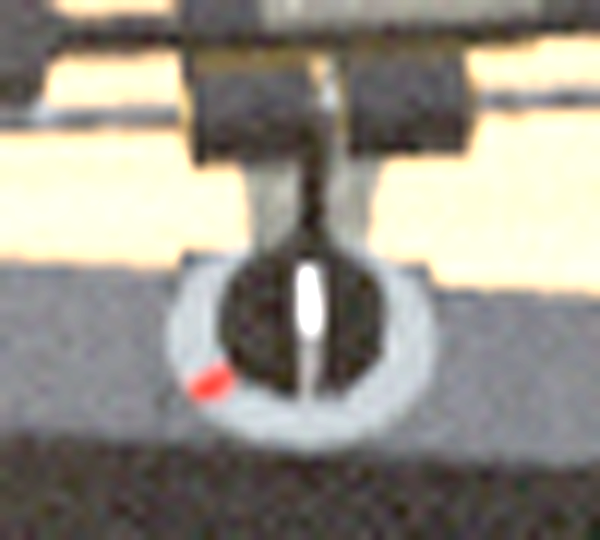

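Run:
```python
from h import *
cal=arm.calibration('scene')
print(project(cal,[[.5542,.0339,.2115]]),'seen ~ 270.8,183.5')
print(project(cal,[[.44,.0503,z] for z in (.0633,.08,.09,.1,.11)]))
d=np.load('s5.npz')['d']
for v in range(180,200,1):
    w=(world(cal,d,np.arange(262,282,2.),np.full(10,float(v)))-O)@S
    print(v,(w[:,2]*1000).round().astype(int),(w[:,0]*1000).round().astype(int))
```

```text
[[268.9118876  196.02183919]] seen ~ 270.8,183.5
[[269.63740305 195.31857361]
 [269.80412611 192.10136849]
 [269.90544615 190.14564188]
 [270.00790125 188.16755621]
 [270.11150991 186.16673939]]
180 [192 184 184 187 188 149 189 188 188 185] [-117 -124 -125 -122 -122 -154 -122 -123 -124 -127]
181 [182 179 184 181 181 146 180 178 180 178] [-121 -125 -121 -123 -124 -153 -125 -128 -126 -128]
182 [175 182 179 179 173 139 177 179 174 175] [-123 -119 -121 -121 -127 -155 -124 -123 -128 -127]
183 [173 178 137 141 134 137 137 141   3   2] [-121 -118 -151 -149 -154 -152 -153 -150 -262 -263]
184 [  3   4 131 135 133 130 132 133   5   4] [-254 -254 -152 -150 -151 -154 -153 -152 -256 -257]
185 [  1   3 132 123 126 124 127 123   1   2] [-251 -250 -147 -155 -153 -155 -153 -156 -255 -255]
186 [  9   1 124 124 120 122 122   3  -1   1] [-241 -247 -150 -151 -154 -153 -153 -248 -252 -251]
187 [   3    4  121  114  115  118  114    4    6 1186] [-241 -241 -149 -154 -154 -152 -156 -243 -242  694]
188 [  4   7 115 113 108 110 111   4   3   1] [-236 -234 -149 -152 -156 -155 -154 -239 -240 -243]
189 [  3   8 
[... 284 characters left out ...]
 65  95 100  95  64  52  57  48] [-180 -172 -172 -149 -146 -151 -175 -184 -182 -189]
193 [51 64 68 96 93 92 70 69 53 52] [-178 -169 -166 -145 -147 -149 -167 -168 -180 -182]
194 [51 67 67 97 98 97 64 63 54 51] [-175 -162 -163 -141 -140 -141 -167 -168 -176 -179]
195 [53 65 64 93 97 94 69 68 55 54] [-168 -160 -161 -140 -137 -139 -159 -160 -171 -172]
196 [53 63 66 93 94 96 67 70 54 55] [-165 -157 -156 -136 -136 -135 -157 -155 -168 -167]
197 [53 66 65 91 94 96 66 65 51 56] [-160 -151 -153 -133 -132 -130 -153 -155 -165 -162]
198 [52 65 68 85 96 88 65 63 54 52] [-157 -148 -146 -134 -127 -133 -150 -152 -160 -161]
199 [50 60 66 80 90 85 65 58 53 54] [-155 -148 -144 -134 -127 -131 -147 -152 -157 -156]
```

Rows and depth agree that the real fingertips end at z ≈ 0.100 m while the state reports 0.063 m. The fingers are about 36 mm shorter than the reported TCP, and they shut just above the bar. I open, go 28 mm lower and close again.

```bash
python3 -m inch '[[[0,0,-0.01],[0,0,0],-0.3],[[0,0,-0.01],[0,0,0],-0.3],[[0,0,-0.01],[0,0,0],-0.3],[[0,0,-0.01],[0,0,0],-0.3],[[0,0,-0.01],[0,0,0],-0.3],[[0,0,-0.01],[0,0,0],-0.3],[[0,0,-0.01],[0,0,0],-0.3],[[0,0,-0.01],[0,0,0],-0.3]]'
python3 -m inch '[[[0,0,0.01],[0,0,0],-0.3],[[0,0,0.016],[0,0,0],-0.3],[[0,0,0.022],[0,0,0],-0.3],[[0,0,0.028],[0,0,0],-0.3],[[0,0,0.033],[0,0,0],-0.3],[[0,0,0.037],[0,0,0],-0.3],[[0,0,0.037],[0,0,0],-0.3]]'
```

```text
time_s: 21.8
tool_pos: [0.44, 0.0503, 0.0733]
eef_rot: [0.003, 1.0, -0.001, -0.005]
force: [-0.6, 0.4, 0.4]
gripper_width: 0.636
time_s: 22.5
tool_pos: [0.4393, 0.05, 0.0358]
eef_rot: [0.003, 1.0, -0.001, -0.006]
force: [0.5, 0.7, 0.9]
gripper_width: 0.652
```

```bash
python3 -m inch '[[[0.001,0,0],[0,0,0],1],[[0.001,0,0],[0,0,0],1],[[0.001,0,0],[0,0,0],1],[[0.001,0,0],[0,0,0],1],[[0.001,0,0],[0,0,0],1],[[0.001,0,0],[0,0,0],1],[[0.001,0,0],[0,0,0],1],[[0.001,0,0],[0,0,0],1]]' 20
python3 - <<'E'
from h import *
s=arm.observe();print(s['force'],s['torque'],s['joints'].round(3))
cal=arm.calibration('top'); p,d=arm.camera('top');print(project(cal,[.4407,.051,.09]))
E
```

```text
time_s: 23.3
tool_pos: [0.4409, 0.0506, 0.0365]
eef_rot: [0.003, 1.0, -0.001, -0.005]
force: [-2.1, 5.2, 1.7]
gripper_width: 0.18
[-2.14086526  5.22214943  1.68192421] [ 1.60971687  0.89438771 -0.00929769] [ 5.610e-01  1.530e-01 -6.760e-01 -1.000e-03 -7.530e-01  1.009e+00]
[[246.84786597 214.9778868 ]]
```

The bar is gripped (0.18 × 88 = 15.8 mm). I turn it 59° clockwise.

```bash
python3 -m inch '[[[0,0,0],[0,0,6],1],[[0,0,0],[0,0,13],1],[[0,0,0],[0,0,20],1],[[0,0,0],[0,0,27],1],[[0,0,0],[0,0,34],1],[[0,0,0],[0,0,41],1],[[0,0,0],[0,0,48],1],[[0,0,0],[0,0,55],1]]'
python3 -m inch '[[[0,0,0],[0,0,4],1],[[0,0,0],[0,0,4],1],[[0,0,0],[0,0,4],1]]'
python3 - <<'E'
from h import *
s=arm.observe();x=q2R(s['eef_rot']).as_matrix()[:,0];print('tool x world deg',np.degrees(np.arctan2(x[1],x[0])),s['force'].round(1),s['torque'].round(2),s['joints'].round(2))
E
```

```text
time_s: 24.15
tool_pos: [0.441, 0.0509, 0.0364]
eef_rot: [0.004, 0.885, -0.465, -0.003]
force: [-2.2, 6.8, 0.9]
gripper_width: 0.181
time_s: 24.45
tool_pos: [0.441, 0.0509, 0.0365]
eef_rot: [0.004, 0.87, -0.493, -0.003]
force: [-2.0, 6.1, 1.7]
gripper_width: 0.181
tool x world deg -59.1088334752071 [-2.   6.1  1.7] [ 2.57  0.95 -0.09] [ 0.56  0.15 -0.68 -0.   -0.75 -0.02]
```

Turned to −59.1° in the world (51.6° from the stand's axis). I release, rise and check.

```bash
python3 -m inch '[[[0,0,0],[0,0,0],-0.3],[[0,0,0],[0,0,0],-0.3],[[0,0,0],[0,0,0],-0.3],[[0,0,0],[0,0,0],-0.3],[[0,0,0],[0,0,0],-0.3],[[0,0,0],[0,0,0],-0.3],[[0,0,0],[0,0,0],-0.3]]'
python3 -m inch '[[[0,0,-0.03],[0,0,0],-0.3],[[0,0,-0.08],[0,0,0],-0.3],[[0,0,-0.13],[0,0,0],-0.3],[[0,0,-0.18],[0,0,0],-0.3],[[0,0,-0.22],[0,0,0],-0.3],[[0,0,-0.22],[0,0,0],-0.3]]'
python3 - <<'E'
from h import *
print(arm.observe()['tool_pos'],arm.observe()['joints'].round(2))
for n in('top','scene'):
    p,d=arm.camera(n);np.savez(n+'9.npz',p=p,d=d)
t=np.load('top9.npz')['p'][75:245,200:310];s=np.load('scene9.npz')['p'][140:260,210:310]
a=cv2.resize(t,(385,595),interpolation=cv2.INTER_CUBIC);b=cv2.resize(s,(400,480),interpolation=cv2.INTER_CUBIC)
o=np.zeros((595,785,3),np.uint8);o[:,:385]=a;o[:480,385:]=b
cv2.imwrite('pics/f.png',cv2.convertScaleAbs(o[:,:,::-1],alpha=1.6))
E
python3 b.py
```

```text
time_s: 25.15
tool_pos: [0.4407, 0.0501, 0.0363]
eef_rot: [0.005, 0.87, -0.493, -0.003]
force: [0.1, -0.4, -0.1]
gripper_width: 0.642
time_s: 25.75
tool_pos: [0.4459, 0.0524, 0.2624]
eef_rot: [0.001, 0.87, -0.493, 0.0]
force: [0.4, 0.7, -1.8]
gripper_width: 0.651
[0.44589138 0.05236817 0.26240677] [ 0.56 -0.07 -0.33  0.   -1.31 -0.02]
[[180.  196.6 237.7 261.1 262.7]
 [183.  197.  237.5 261.4 264.2]
 [177.  196.9 238.1 261.1 262.8]]
```

View pics/f.png

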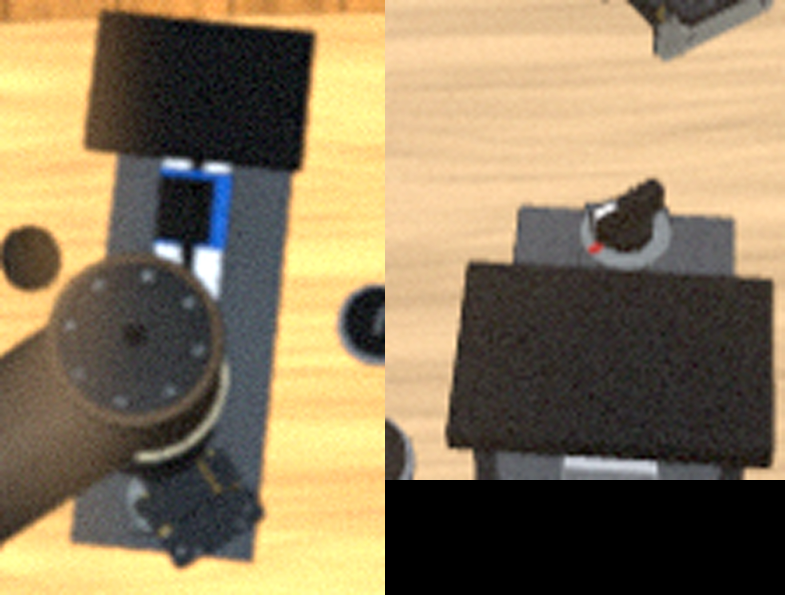

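The final picture shows the saddle still up at the panel (160–230, 170–250), nothing else moved, and the white pointer above the red mark (scene part, 600,212 over 597,247). I check the angle numerically.

Run:
```python
from h import *
z=np.load('scene9.npz');cal=arm.calibration('scene');p,d=z['p'].astype(int),z['d']
v,u=np.mgrid[175:212,250:285];C=p[175:212,250:285]
W=world(cal,d[175:212,250:285].ravel(),u.ravel(),v.ravel());L=(W-O)@S
m=(L[:,2]>.08)&(L[:,2]<.11)&(abs(L[:,0]+.16)<.05)&(abs(L[:,1])<.05)
Q=L[m,:2];c=Q.mean(0);a=np.linalg.svd(Q-c)[2][0];a*=np.sign(a[0]);print(m.sum(),c,'lock rad from bar',np.arctan2(-a[1],a[0]))
w=((C.min(2).ravel()>85)&m);print('white',w.sum(),L[w].mean(0) if w.any() else '')
for cn in('top','scene'):
    a,b=np.load(cn+'0.npz')['d'],np.load(cn+'9.npz')['d']; cal=arm.calibration(cn)
for n,P in dict(blower=[.6586,.17,.125],cap=[.609,-.162,.02],lens=[.411,-.392,.1]).items():
    x,y=project(arm.calibration('top'),P)[0].round().astype(int);i,j=np.load('top0.npz')['p'],np.load('top9.npz')['p'];s=np.s_[y-9:y+9,x-9:x+9]
    print(n,'img diff',np.abs(i[s].astype(int)-j[s]).mean().round(1))
```

```text
135 [-0.15750817 -0.00042937] lock rad from bar 0.9221148467889465
white 12 [-0.14706457 -0.01788035  0.09652823]
blower img diff 5.4
cap img diff 4.7
lens img diff 3.9
```

```bash
python3 -c "
from h import *
s=arm.observe();print(s['time_s'],s['force'].round(1),abs(s['dq']).max())
print(arm.sign_off())"
```

```text
26.0 [-1.  -0.4 -1.7] 0.005482074033605765
the job is handed in; nothing more can be done
None
```

I slid the bracket up to the hidden stop and let go of it, then turned the lock knob to the red mark. I handed in at 26.0 s of the 46 s allowed; the sign-off gives no verdict.

- **Bracket:** Sliding took about 7.5 N until contact at roughly 224–225 mm. The force then rose to 9.2, 10.5 and 12.5 N, so the spring was at about 5 N, well under the 16 N that would move the stop. After release it crept back about 2 mm and then held still. I estimate it is still about 2 mm into the spring. That comes from the camera and the earlier forces, because nothing measures the stop contact directly.
- **Knob:** I turned it 59° clockwise and released it. The depth image gives 0.92 rad against the target of 0.90.
- **Bystanders:** In the last top picture the blower, cap keeper and lens match the first one. I did not compare the camera and filter case, but the arm never went near them.
- **Robot:** It ended above the knob, touching nothing.

**What disagreed:**
- **First knob grasp:** It closed on nothing. The pictures put the fingertips about 36 mm above the reported tool position. I went 28 mm lower and the second grasp held. This means the bracket was probably held near the top of its blade. It still moved with the gripper, apart from about 3 mm of slip while the fingers closed.
- **Contact position:** The gripper read 229 mm at contact, but that 3 mm slip puts the bracket itself just within the stated 165–225 mm.

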